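# Fill the spice mill's jar and hold it down on its sprung ring

### The arm

A 6-joint arm with a two-finger parallel gripper is mounted at the origin on the work surface. World frame = base frame: x ahead of the robot, y to its left, z up, the work surface at z = 0. Lengths are in mm, angles in rad, forces in N, time in s.
With the tool pointing down it reaches from about 350 to 975 mm from the base axis. Payload 4.9 kg.
Tool frame: the origin (TCP) lies on the centre line of the jaws, within the pads' length; the fingertips stand 14 mm ahead of it and the grasp point (between the pads) lies 5 mm behind it; z points along the fingers, y is the line along which they close (so a half turn about z gives the same grasp; the last joint's range is limited). The gripper opens to 85 mm and grips with 20 to 120 N. Pads are 22 mm wide; open, the fingers measure 114 mm over their backs; the gripper's body (76 mm by 85 mm) begins 54 mm behind the grasp point. The pads swing forward as they close: fully open they stand 13 mm farther back than shut.
Start: joints at [1.084, 0.053, 1.613, -0, 1.476, -0.119], TCP at [224.716, 583.185, 245.304] pointing down, gripper open.
Joint ranges: [-3.01, 3.01], [-1.01, 2.22], [0.06, 2.58], [-1.02, 4.17], [0.09, 2.62], [-3.14, 3.14]. Speed limits (rad/s): [2.57, 2.57, 3.14, 3.14, 3.14, 3.14].

### API

Orientations are given as a 3x3 rotation matrix whose columns are the frame's x, y, z axes.
In Python, from station import arm, viewer, order gives the robot as it stands.
- The arm moves only by the tool step_arm, never from a script. Its argument "series" is a list that holds one entry, the list of rows, each a list of 7 numbers: the shift along the world's x, y, z as a fraction of full scale, then the turn, a rotation vector about the world's x, y, z as a fraction of full scale, then the gripper command: -1 is shut, 1 is fully open, values between are in proportion. A call has exactly 10 rows; each row shifts and turns the commanded pose from where the row before left it; what a row does not reach is not made up. Full scale, the value 1, is 0.02 m for a shift and 6 degrees for a turn. A row lasts 1/10 s, in which the tool goes at most 50 mm and 8.59 degrees, less where a joint would pass 70% of its speed; a pose out of reach is approached as far as the arm can. A call with a number of a shift or a turn outside -1 to 1 is refused whole. A call with a gripper value outside its range is refused whole. The fingers move at their own pace and stop on an object; the grip force is fixed at half the most. Time passes only in rows, so rows that do not move let the fingers close, or fill a call up. It gives the time, the measured TCP pose, the force, the opening and the grip force at its end, in the units of the state.
- arm.observe(): the state, without advancing time (a new reading comes with each control period).
- viewer.grab_frame(name): name is "side" or "top" or "wrist"; returns a dict with "frame" (384x512x3 uint8, red, green, blue), "depth" (384x512 float32, mm along the optical axis (not along the pixel's ray), 0 where there is no reading), "fov_y" (degrees; the focal length in pixels is half the picture's height over the tangent of half this angle, whatever the lens; pixels are square), "cx", "cy" (the principal point, pixels), "R" (3x3) and "t" (3): a world point X has camera coordinates R X + t. Camera axes: x right, y down, z forward; pixel columns grow to the right and rows downward; lengths in mm; the calibration is good to about 2 mm. A picture is of the moment at which its call begins.
- order.finish_job(): hands the job in; it is judged then, once.
Trained networks look in a picture, given as the dict that the camera call returned (one of the last four; its "shot" number tells which), for a name from the list of things; names that differ only in an ending like _2 or _b are one class to them, and where a whole thing is asked for, a point or a joint stands for the part that bears it (a point fixed in the world has none). Each returns a list of dicts, best first, with "conf" (0 to 1); they miss things now and then, are a little off and sometimes report something else, mostly with a low value. They report only what shows in the picture. A call takes as long as a camera call.
- viewer.search_frame(picture, target): "bbox" ([left, top, width, height] in pixels, round what is visible of it).
The state is a dict: "clock": time; "joints": joint angles; "dq": joint speeds; "effort": joint torques, N m; "position": TCP position; "tool_rot": TCP orientation; "ft_force": force on the tool from outside, world axes, zero at the start; "moment": the same for the moment, N m; "gripper_width": finger opening in mm; "grasp_force": force on a finger pad.
Only numpy, scipy, OpenCV 4.12 (cv2) and the standard library are available. Lean on these libraries where they do the work, as an engineer would, in place of code of your own. Each camera call takes 0.05 s, during which the arm holds its last target. There are 200 camera calls.

### The job

With the round-bellied steel jar still standing on the worktop, tip all three nutmegs from the scoop into it, then put the scoop back down on the worktop, right way up. Then set the jar upright with its belly in the sprung ring of the push-to-run mill base, press it down as far as the ring goes and finish while still holding it pressed down; push only on the jar, not on the mill, and leave the other things on the worktop where they are.

Things in the scene. Friction and masses are not known exactly. Their poses are not given: they have to be found in the camera images.
- scoop_grip (a point): Point on the middle line of the scoop's black handle, a level bar 16 mm wide and 20 mm high (20 to 40 mm above the scoop's underside). The point is 65 mm behind the bowl's middle and 30 mm above the underside; the handle runs from 30 mm ahead of it (bowl's back wall) to 70 mm behind it. x points from handle to open nose, z up
- scoop_lip (a point): Middle of the scoop's pouring edge at the open nose, 100 mm ahead of scoop_grip and 7 mm lower (23 mm above the underside); the side walls go 23 mm lower and 15 mm higher than it there. Same axes as scoop_grip
- nutmeg0_center (a point): Centre of a whole nutmeg, a brown near-round piece 20 to 23 mm across
- nutmeg1_center (a point): Centre of a whole nutmeg, a brown near-round piece 20 to 23 mm across
- nutmeg2_center (a point): Centre of a whole nutmeg, a brown near-round piece 20 to 23 mm across
- jar_center (a point): Steel jar, open at the top, 105 mm high, about 200 g, upright on the worktop; this point is on its axis half-way up (52.5 mm above its flat foot), z up. Foot 43 mm across, round belly 84 mm across; from 68 mm above the foot to the rim at 105 mm a straight neck 56 mm across outside, 50 mm inside, to grasp from above
- jar_belly (a point): Centre of the jar's round belly, on its axis, 36 mm above the foot (16.5 mm below jar_center)
- mill: Push-to-run spice mill base, fixed: a round black housing 132 mm across and 45 mm high, with a coil spring on it that carries a steel ring. Origin at the middle of its underside, z up. (Any contact with the mill includes its ring)
- ring_top (a point): Centre of the top of the mill's sprung ring, 90 mm above the worktop when not pressed; it goes down with the ring. Ring 100 mm across outside, 72 mm inside, 20 mm high. The jar's belly rests on the ring's inner top edge, its centre jar_belly then about 22 mm above this point and its foot about 14 mm below it
- ring (a joint): How far the sprung ring is pressed down, m: 0 up, 0.012 fully down at its stop. The spring gives way at about 5 N and needs about 13 N at the stop; the jar's weight alone does not press it
- canister_short_center (a point): Bystander: steel and glass spice canister 62 mm across, 115 mm high; point half-way up
- pepper_mill_center (a point): Bystander: wooden pepper mill 52 mm across, 158 mm high; point half-way up
- ramekin_center (a point): Bystander: white cup 64 mm across, 34 mm high; point half-way up
- egg_timer_center (a point): Bystander: white egg timer 56 mm across, 42 mm high; point half-way up
- teaspoon_grip (a point): Bystander: steel spoon 140 mm long lying on the worktop; point on its handle
- scoop: Open-nosed steel scoop holding the nutmegs, about 110 g (nutmegs 11 g each). Origin under the middle of its bowl, at the underside; x to the nose, z up. Bowl 70 mm long, 40 mm wide, 38 mm high, walls 3 mm. The floor rises 16 degrees towards the wall-less nose, so the pieces stay at the back until the nose is tilted down well beyond 16 degrees

How it is judged (in metres and radians):
On the way, in this order (a step that is already met when the one before it is completed fails the run):
1. all three nutmegs are in the jar, which stands on the worktop (distance between each of nutmeg0_center, nutmeg1_center, nutmeg2_center and jar_belly below 0.042 m and height (world z) of jar_center below 0.058 m and angle between jar_center's own z axis and vertical below 0.15 rad), for 0.2 s.
2. the scoop is back on the worktop, right way up and let go (height (world z) of scoop_grip between 0.024 and 0.036 m and angle between scoop_grip's own z axis and vertical below 0.15 rad and distance between each of nutmeg0_center, nutmeg1_center, nutmeg2_center and jar_belly below 0.042 m and contact force between the fingers and scoop below 0.1 N and linear speed of scoop below 0.03 m/s), for 0.2 s.
3. the jar sits upright in the mill's ring and presses it down at least 9 of 12 mm (distance between each of nutmeg0_center, nutmeg1_center, nutmeg2_center and jar_belly below 0.042 m and value of joint ring above 0.009 m and horizontal distance between jar_belly and ring_top below 0.006 m and z of jar_belly in the frame of ring_top between 0.014 and 0.029 m and angle between jar_center's own z axis and vertical below 0.15 rad and contact force between each of the arm, the fingers and mill below 0.5 N), for 0.3 s.
At the end, for the whole second after the job is handed in: Jar with all three nutmegs in it held in the ring: ring pressed at least 9 of 12 mm, jar within 6 mm of the ring's axis, belly centre 14 to 29 mm above its top, tilt under 0.15 rad, robot not touching the mill; scoop on the worktop right way up (tilt under 0.15 rad) (all of step 3 and height (world z) of scoop_grip between 0.024 and 0.036 m and angle between scoop_grip's own z axis and vertical below 0.15 rad); the arm keeps its last pose, push and grip.
It fails at once if another thing on the worktop moved by more than 30 mm (distance of any of canister_short_center, pepper_mill_center, ramekin_center, egg_timer_center, teaspoon_grip from where it was at the start of the episode above 0.03 m).
It also fails if it takes over 72 s, if anything falls off the work surface, if the arm or the gripper's body presses on something with over 40 N, if the wrist force passes 120 N, or if a joint passes its speed limit or range.

## Working session

There is one attempt and no reset: what is moved stays moved. The work goes in short steps, Python scripts to look and compute and a tool call to move; the robot and the scene stay as the last step left them, time stands still between calls to the robot, and variables do not carry over. Pictures are saved under pics/ and viewed, at most 10 in all, crops included, and the job is handed in when it is done.

Besides the shell and the picture viewer there is one more tool, called after "Request:" by a JSON object that holds its "method" and its "body". step_arm: Moves the arm, as the interface text tells. Shift numbers are shares of 0.02 m and turn numbers shares of 6 degrees, none past 1 either way. Its arguments: {"type":"object","properties":{"series":{"type":"array","items":{"type":"array","items":{"type":"array","items":{"type":"number"}}}}},"required":["series"]}

```bash
mkdir -p pics; cat > h.py <<'E'
import numpy as np, cv2
from station import arm, viewer, order
def cam(n):
    p=viewer.grab_frame(n); return p
def pts(p):
    d=p["depth"]; h,w=d.shape; f=h/2/np.tan(np.radians(p["fov_y"])/2)
    u,v=np.meshgrid(np.arange(w),np.arange(h))
    c=np.stack([(u-p["cx"])/f*d,(v-p["cy"])/f*d,d],-1)
    X=(c-np.array(p["t"]))@np.array(p["R"]); X[d==0]=np.nan
    return X
def save(p,n): cv2.imwrite("pics/"+n,cv2.cvtColor(p["frame"],cv2.COLOR_RGB2BGR))
E
python3 - <<'E'
from h import *
names=["scoop","jar_center","mill","nutmeg0_center","canister_short_center","pepper_mill_center","ramekin_center","egg_timer_center","teaspoon_grip","scoop_grip"]
ims=[]
for n in ["side","top"]:
    p=cam(n); X=pts(p); ims.append(p["frame"]); np.save(n+".npy",X)
    print(n,-np.array(p["R"]).T@np.array(p["t"]))
    for t in names:
        for r in viewer.search_frame(p,t)[:3]:
            x,y,w,h=map(int,r["bbox"]); B=X[y:y+h+1,x:x+w+1].reshape(-1,3)
            B=B[B[:,2]>5] if (B[:,2]>5).any() else B
            print(t,round(r["conf"],2),(x,y,w,h),np.nanpercentile(B,[3,50,97],axis=0).round().tolist() if len(B) else "")
    save(p,n+"0.png")
E
```

```text
side [ 244.28750829 -449.67949084  815.7556557 ]
scoop 0.81 (194, 205, 52, 62) [[431.0, -52.0, 9.0], [530.0, -30.0, 33.0], [586.0, 7.0, 41.0]]
jar_center 0.77 (301, 257, 42, 48) [[537.0, -307.0, 12.0], [567.0, -270.0, 61.0], [612.0, -238.0, 105.0]]
mill 0.9 (128, 132, 55, 54) [[473.0, 181.0, 15.0], [528.0, 219.0, 46.0], [581.0, 287.0, 91.0]]
nutmeg0_center 0.59 (302, 257, 42, 47) [[537.0, -307.0, 12.0], [568.0, -270.0, 62.0], [612.0, -238.0, 105.0]]
canister_short_center 0.57 (259, 113, 20, 46) [[753.0, 55.0, 10.0], [766.0, 72.0, 87.0], [802.0, 106.0, 117.0]]
canister_short_center 0.28 (133, 130, 38, 36) [[488.0, 196.0, 43.0], [539.0, 255.0, 80.0], [575.0, 289.0, 92.0]]
pepper_mill_center 0.63 (348, 181, 31, 60) [[728.0, -253.0, 11.0], [738.0, -237.0, 102.0], [759.0, -212.0, 156.0]]
ramekin_center 0.79 (224, 134, 26, 26) [[701.0, 113.0, 6.0], [733.0, 147.0, 22.0], [757.0, 169.0, 36.0]]
ramekin_center 0.66 (194, 205, 49, 60) [[433.0, -51.0, 9.0], [529.0, -30.0, 33.0], [584.0, 7.0, 41.0]]
ramekin_center 0.36 (348, 181, 31, 59) [[728.0, -253.0, 11.0], [738.0, -237.0, 102.0], [759.0, -21
[... 1231 characters left out ...]
0, 200.0, 39.0], [534.0, 245.0, 53.0], [586.0, 288.0, 92.0]]
pepper_mill_center 0.56 (343, 129, 30, 36) [[727.0, -245.0, 13.0], [738.0, -220.0, 114.0], [762.0, -205.0, 158.0]]
ramekin_center 0.87 (183, 149, 23, 25) [[699.0, 122.0, 5.0], [736.0, 149.0, 17.0], [755.0, 171.0, 37.0]]
ramekin_center 0.52 (203, 115, 30, 39) [[751.0, 58.0, 14.0], [768.0, 84.0, 114.0], [805.0, 113.0, 118.0]]
egg_timer_center 0.79 (310, 158, 26, 24) [[689.0, -176.0, 11.0], [709.0, -152.0, 30.0], [733.0, -130.0, 43.0]]
teaspoon_grip 0.84 (250, 123, 58, 19) [[786.0, -115.0, 5.0], [800.0, -52.0, 14.0], [822.0, 15.0, 21.0]]
scoop_grip 0.76 (251, 220, 30, 74) [[432.0, -47.0, 8.0], [533.0, -23.0, 36.0], [584.0, 8.0, 42.0]]
```

View pics/top0.png

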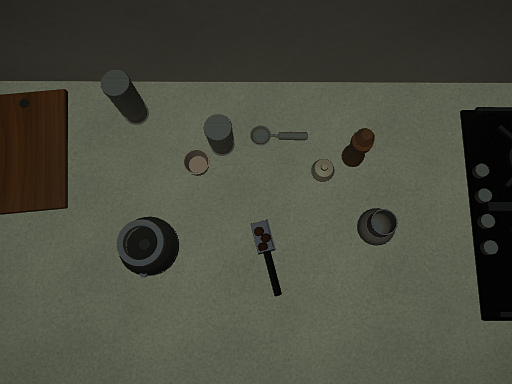

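View pics/side0.png

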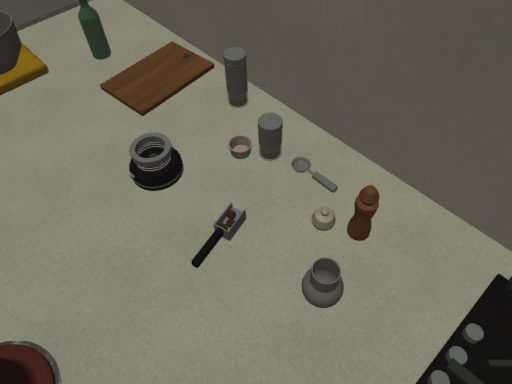

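The pictures match the networks' boxes: scoop bowl at top-image (262,236) with its handle ending at (277,293), jar at (378,222), mill at (147,245). Next I fit the exact geometry.

```bash
python3 - <<'E'
from h import *
from scipy.optimize import least_squares
def fit(P):
    r=least_squares(lambda q:np.hypot(P[:,0]-q[0],P[:,1]-q[1])-q[2],[*P.mean(0)[:2],30],loss='soft_l1',f_scale=2); return r.x.round(1),len(P)
for n in ["side","top"]:
    X=np.load(n+".npy").reshape(-1,3); X=X[~np.isnan(X).any(1)]
    def box(x0,x1,y0,y1,z0,z1): 
        return X[(X[:,0]>x0)&(X[:,0]<x1)&(X[:,1]>y0)&(X[:,1]<y1)&(X[:,2]>z0)&(X[:,2]<z1)]
    print(n,"jar rim",fit(box(520,630,-320,-220,101,110)),"belly",fit(box(520,630,-330,-210,30,42)))
    print("ring top",fit(box(460,600,170,300,87,96)), "housing",fit(box(440,620,150,320,41,48)))
    S=box(410,600,-70,30,8,60); H=box(410,505,-70,30,30,48)
    r=cv2.minAreaRect(box(410,600,-70,30,33,60)[:,:2].astype(np.float32)); print("scoop all",r)
    c=H.mean(0); d=np.linalg.svd((H-c)[:,:2])[2][0]; d*=np.sign(d[0])
    print("handle c",c.round(1),"dir",d.round(3),"yaw",np.degrees(np.arctan2(d[1],d[0])).round(1),"ends",((S-c)[:,:2]@d).min().round(1),((S-c)[:,:2]@d).max().round(1), np.percentile(H[:,2],[5,50,95]).round(1))
    tab=box(300,420,-200,100,-20,20); print("table z",np.median(tab[:,2]) if len(tab) else None)
s=arm.observe(); print(s["position"],np.round(s["tool_rot"],3),s["ft_force"],s["gripper_width"],s["clock"])
E
```

```text
side jar rim (array([ 575.6, -269. ,   26.4]), 173) belly (array([ 575.1, -269.6,   39.9]), 156)
ring top (array([533.2, 243.1,  43.4]), 487) housing (array([531.1, 237.9,  46.6]), 703)
scoop all ((506.56793212890625, -27.20758056640625), (169.55824279785156, 41.311283111572266), 15.51498794555664)
handle c [463.2 -39.9  38.5] dir [0.967 0.255] yaw 14.8 ends -39.8 132.1 [31.6 39.3 41.7]
table z -0.12385141991603427
top jar rim (array([ 574.6, -267.6,   26.2]), 131) belly (array([ 574.9, -267.9,   41.1]), 54)
ring top (array([531.9, 245. ,  43.3]), 823) housing (array([526.3, 233.1,  41.1]), 1182)
scoop all ((505.0154113769531, -25.572853088378906), (168.57044982910156, 40.03031921386719), 14.622864723205566)
handle c [463.8 -36.2  39.5] dir [0.965 0.261] yaw 15.1 ends -41.7 128.6 [36.4 39.6 42.6]
table z -0.20153620352841528
[224.70292912 583.17223811 245.2876936 ] [[-0.933  0.36  -0.   ]
 [ 0.36   0.933 -0.   ]
 [ 0.    -0.    -1.   ]] [-0.07831368 -0.17216274  0.79175619] 85.5730326301384 1.1
```

Request:
{"method": "step_arm", "body": {"series": [[[0.444,-1,-0.15,0,0,0.2,1],[0.444,-1,-0.15,0,0,0.2,1],[0.444,-1,-0.15,0,0,0.2,1],[0.444,-1,-0.15,0,0,0.2,1],[0.444,-1,-0.15,0,0,0.2,1],[0.444,-1,-0.15,0,0,0.2,1],[0.444,-1,-0.15,0,0,0.2,1],[0.444,-1,-0.15,0,0,0.2,1],[0.444,-1,-0.15,0,0,0.2,1],[0.444,-1,-0.15,0,0,0.2,1]]]}}

```text
clock: 2.1
position: [313.8, 382.4, 215.3]
tool_rot: [[-0.988, 0.157, 0.0], [0.157, 0.988, 0.0], [-0.0, 0.0, -1.0]]
ft_force: [0.5, -0.8, 0.2]
gripper_width: 85.3
grasp_force: 0.0
```

Request:
{"method": "step_arm", "body": {"series": [[[0.444,-1,-0.15,0,0,0.2,1],[0.444,-1,-0.15,0,0,0.2,1],[0.444,-1,-0.15,0,0,0.2,1],[0.444,-1,-0.15,0,0,0.2,1],[0.444,-1,-0.15,0,0,0.2,1],[0.444,-1,-0.15,0,0,0.2,1],[0.444,-1,-0.15,0,0,0.2,1],[0.444,-1,-0.15,0,0,0.2,1],[0.444,-1,-0.15,0,0,0.2,1],[0.444,-1,-0.15,0,0,0.2,1]]]}}

```text
clock: 3.1
position: [402.6, 182.4, 185.4]
tool_rot: [[-0.999, -0.052, 0.001], [-0.052, 0.999, 0.0], [-0.001, 0.0, -1.0]]
ft_force: [-0.1, -0.0, 0.5]
gripper_width: 85.3
grasp_force: 0.0
```

Request:
{"method": "step_arm", "body": {"series": [[[0.444,-1,-0.15,0,0,0.2,1],[0.444,-1,-0.15,0,0,0.2,1],[0.444,-1,-0.15,0,0,0.2,1],[0.444,-1,-0.15,0,0,0.2,1],[0.444,-1,-0.15,0,0,0.2,1],[0.444,-1,-0.15,0,0,0.2,1],[0.444,-1,-0.15,0,0,0.2,1],[0.444,-1,-0.15,0,0,0.2,1],[0.444,-1,-0.15,0,0,0.2,1],[0.444,-1,-0.15,0,0,0.2,1]]]}}

```text
clock: 4.1
position: [491.5, -17.7, 155.4]
tool_rot: [[-0.966, -0.258, 0.0], [-0.258, 0.966, -0.0], [-0.0, -0.0, -1.0]]
ft_force: [-0.3, 0.2, -0.7]
gripper_width: 85.6
grasp_force: 0.0
```

```bash
python3 - <<'E'
from h import *
p=cam("wrist"); X=pts(p); save(p,"w1.png"); Y=X.reshape(-1,3)
S=Y[(Y[:,2]>33)&(Y[:,2]<60)&(Y[:,0]>410)&(Y[:,0]<610)&(abs(Y[:,1]+25)<60)]
print(cv2.minAreaRect(S[:,:2].astype(np.float32)),len(S))
H=S[S[:,0]<505]
if len(H):
    c=H.mean(0); d=np.linalg.svd((H-c)[:,:2],full_matrices=False)[2][0]; print(c,d,np.degrees(np.arctan(d[1]/d[0])),np.percentile(H[:,2],[5,50,95]))
s=arm.observe(); print(s["position"],np.round(s["tool_rot"],3),s["clock"],np.round(s["joints"],3),s["ft_force"])
E
```

```text
((505.31475830078125, -25.141029357910156), (170.02169799804688, 40.08711624145508), 14.283534049987793) 3374
[462.06342763 -36.59717689  37.98355097] [0.96615664 0.25795611] 14.94881955030349 [35.92805928 38.11014053 39.32851979]
[492.27846215 -20.04653255 155.08213028] [[-0.966 -0.257  0.001]
 [-0.257  0.966 -0.002]
 [-0.    -0.002 -1.   ]] 4.15 [-1.910e-01 -1.980e-01  2.004e+00 -2.000e-03  1.334e+00 -2.021e+00] [-1.64925192 -1.30835988  1.00598329]
```

View pics/w1.png

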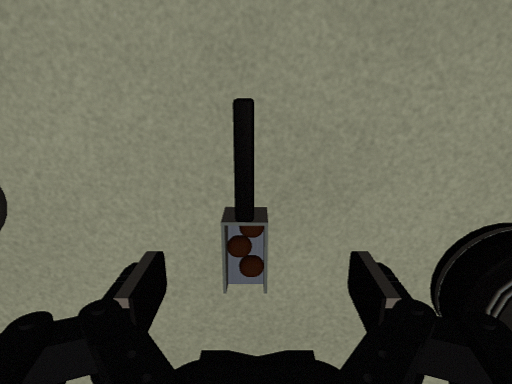

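The wrist view shows the handle vertical at column 244 with three nutmegs at the back of the bowl (rows 230–266), aligned with the jaws.

Request:
{"method": "step_arm", "body": {"series": [[[0,-0.62,0,0,0,0,1],[0,0,-0.9,0,0,0,1],[0,0,-0.9,0,0,0,1],[0,0,-0.9,0,0,0,1],[0,0,-0.9,0,0,0,1],[0,0,-0.9,0,0,0,1],[0,0,-0.9,0,0,0,1],[0,0,-0.9,0,0,0,1],[0,0,0,0,0,0,1],[0,0,0,0,0,0,0]]]}}

```text
clock: 5.15
position: [490.9, -29.0, 29.5]
tool_rot: [[-0.966, -0.258, -0.0], [-0.258, 0.966, 0.0], [0.0, 0.0, -1.0]]
ft_force: [0.9, -0.5, 1.4]
gripper_width: 73.2
grasp_force: 0.0
```

Request:
{"method": "step_arm", "body": {"series": [[[0,0,0,0,0,0,-1],[0,0,0,0,0,0,-1],[0,0,0,0,0,0,-1],[0,0,0,0,0,0,-1],[0,0,0,0,0,0,-1],[0,0,0,0,0,0,-1],[0,0,0,0,0,0,-1],[0,0,0,0,0,0,-1],[0,0,0,0,0,0,-1],[0,0,0,0,0,0,-1]]]}}

```text
clock: 6.15
position: [491.6, -29.3, 30.1]
tool_rot: [[-0.966, -0.258, 0.001], [-0.258, 0.966, -0.0], [-0.001, -0.0, -1.0]]
ft_force: [-1.9, -0.1, 6.0]
gripper_width: 15.0
grasp_force: 61.0
```

Request:
{"method": "step_arm", "body": {"series": [[[0,0,0.4,0,0,0,-1],[0,0,0.6,0,0,0,-1],[0,0,0.5,0,0,0,-1],[-0.02,-0.3,0.267,0,0,-0.25,-1],[-0.032,-0.529,0.267,0,0,-0.461,-1],[-0.032,-0.529,0.267,0,0,-0.461,-1],[-0.032,-0.529,0.267,0,0,-0.461,-1],[-0.032,-0.529,0.267,0,0,-0.461,-1],[-0.032,-0.529,0.267,0,0,-0.461,-1],[-0.032,-0.529,0.267,0,0,-0.461,-1]]]}}

```text
clock: 7.15
position: [486.7, -99.8, 97.0]
tool_rot: [[-0.998, 0.06, -0.0], [0.06, 0.998, 0.0], [0.0, 0.0, -1.0]]
ft_force: [-0.2, 0.4, -1.4]
gripper_width: 14.8
grasp_force: 60.1
```

Request:
{"method": "step_arm", "body": {"series": [[[-0.032,-0.529,0.267,0,0,-0.461,-1],[-0.032,-0.529,0.267,0,0,-0.461,-1],[-0.032,-0.529,0.267,0,0,-0.461,-1],[-0.032,-0.529,0.267,0,0,-0.461,-1],[-0.032,-0.529,0.267,0,0,-0.461,-1],[-0.032,-0.529,0.267,0,0,-0.461,-1],[-0.032,-0.529,0.267,0,0,-0.461,-1],[-0.032,-0.529,0.267,0,0,-0.461,-1],[-0.032,-0.529,0.267,0,0,-0.461,-1],[-0.032,-0.529,0.267,0,0,-0.461,-1]]]}}

```text
clock: 8.15
position: [480.4, -205.3, 150.5]
tool_rot: [[-0.857, 0.516, -0.0], [0.516, 0.857, 0.0], [0.0, 0.0, -1.0]]
ft_force: [-0.4, -0.8, -1.4]
gripper_width: 14.8
grasp_force: 60.1
```

```bash
python3 - <<'E'
from h import *
p=cam("top"); save(p,"t2.png"); q=cam("side"); 
im=np.hstack([p["frame"][150:330,200:500],q["frame"][130:330,150:450][:180]]); cv2.imwrite("pics/c2.png",cv2.resize(im[:,:,::-1],(800,240),interpolation=cv2.INTER_CUBIC))
s=arm.observe(); print(s["position"],np.round(s["tool_rot"],3),s["clock"],np.round(s["joints"],3),s["ft_force"],s["gripper_width"])
E
```

```text
[ 480.98526544 -206.14022027  151.33231512] [[-0.857  0.515  0.002]
 [ 0.515  0.857 -0.001]
 [-0.002 -0.    -1.   ]] 8.25 [-0.547 -0.116  1.939 -0.     1.317 -1.577] [-0.21563306  0.17176283 -1.06811586] 15.102553976153546
```

View pics/c2.png

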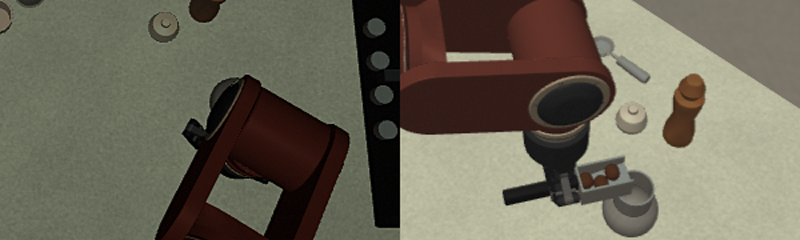

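```bash
python3 - <<'E'
import numpy as np
u=np.array([.857,-.515]);J=np.array([575.1,-268.4])
def P(t):
    t=np.radians(t);c,s=np.cos(t),np.sin(t)
    return np.array([*(J+u*(-12-(100*c-7*s))),113+100*s+30*c])
prev=np.array([480.5,-204.5,150.1])
for t in range(3,73,3):
    p=P(t); print(t,((p-prev)/20).round(2).tolist(),p.round(1)); prev=p if t>3 else prev+((p-prev))
E
```

```text
3 [-0.05, -0.32, -0.1] [ 479.5 -211.   148.2]
6 [0.03, -0.02, 0.25] [ 480.2 -211.4  153.3]
9 [0.04, -0.03, 0.25] [ 481.1 -211.9  158.3]
12 [0.06, -0.03, 0.24] [ 482.2 -212.6  163.1]
15 [0.07, -0.04, 0.24] [ 483.6 -213.4  167.9]
18 [0.08, -0.05, 0.23] [ 485.2 -214.4  172.4]
21 [0.09, -0.05, 0.22] [ 487.  -215.4  176.8]
24 [0.1, -0.06, 0.21] [ 489.  -216.6  181.1]
27 [0.11, -0.07, 0.2] [ 491.2 -218.   185.1]
30 [0.12, -0.07, 0.19] [ 493.6 -219.4  189. ]
33 [0.13, -0.08, 0.18] [ 496.2 -221.   192.6]
36 [0.14, -0.08, 0.17] [ 499.  -222.7  196. ]
39 [0.15, -0.09, 0.16] [ 502.  -224.5  199.2]
42 [0.16, -0.09, 0.15] [ 505.1 -226.4  202.2]
45 [0.17, -0.1, 0.14] [ 508.5 -228.4  204.9]
48 [0.17, -0.1, 0.12] [ 511.9 -230.4  207.4]
51 [0.18, -0.11, 0.11] [ 515.5 -232.6  209.6]
54 [0.19, -0.11, 0.1] [ 519.3 -234.9  211.5]
57 [0.19, -0.12, 0.08] [ 523.2 -237.2  213.2]
60 [0.2, -0.12, 0.07] [ 527.2 -239.6  214.6]
63 [0.2, -0.12, 0.06] [ 531.3 -242.1  215.7]
66 [0.21, -0.13, 0.04] [ 535.4 -244.6  216.6]
69 [0.21, -0.13, 0.03] [ 539.7 -247.1  217.1]
72 [0.22, -0.13, 0.01] [ 544.  -249.7  217.4]
```

Request:
{"method": "step_arm", "body": {"series": [[[-0.05,-0.32,-0.1,0.258,0.429,0,-1],[0.03,-0.02,0.25,0.258,0.429,0,-1],[0.04,-0.03,0.25,0.258,0.429,0,-1],[0.06,-0.03,0.24,0.258,0.429,0,-1],[0,0,0,0,0,0,-1],[0,0,0,0,0,0,-1],[0,0,0,0,0,0,-1],[0,0,0,0,0,0,-1],[0,0,0,0,0,0,-1],[0,0,0,0,0,0,-1]]]}}

```text
clock: 9.25
position: [481.9, -212.4, 162.9]
tool_rot: [[-0.84, 0.513, -0.178], [0.501, 0.859, 0.107], [0.208, 0.001, -0.978]]
ft_force: [0.1, 0.8, -1.2]
gripper_width: 14.8
grasp_force: 60.1
```

```bash
python3 - <<'E'
from h import *
q=cam("side"); X=pts(q); Y=X.reshape(-1,3)
cv2.imwrite("pics/c3.png",cv2.resize(q["frame"][200:310,240:390,::-1],(750,550),interpolation=cv2.INTER_CUBIC))
s=arm.observe(); T=s["position"]; R=np.array(s["tool_rot"]); print(T,R.round(3),s["clock"],np.round(s["joints"],3))
u=R[:,0]*-1; left=R[:,1]; w=-R[:,2]   # scoop frame
L=(Y-T)@np.stack([u,left,w],1)
B=L[(L[:,0]>20)&(L[:,0]<115)&(abs(L[:,1])<32)&(L[:,2]>-35)&(L[:,2]<20)]
print(len(B),np.percentile(B,[1,50,99],axis=0).round(1)); T=B[B[:,2]>2]; print(len(T),np.percentile(T,[1,50,99],axis=0).round(1))
N=Y[(Y[:,2]>100)&(Y[:,2]<109)&(np.hypot(Y[:,0]-575,Y[:,1]+268)<40)]; print(len(N),np.nanpercentile(N,[1,50,99],axis=0).round(1))
E
```

```text
[ 481.97318982 -212.38395794  162.91094223] [[-0.84   0.513 -0.178]
 [ 0.501  0.859  0.107]
 [ 0.208  0.001 -0.978]] 9.3 [-0.555  0.02   1.797 -0.003  1.534 -1.587]
830 [[ 32.1 -20.6 -30.6]
 [ 72.8  -4.7  -3.6]
 [100.9  19.5   9.6]]
254 [[ 48.9 -20.3   2. ]
 [ 75.3   0.3   6.3]
 [ 99.9  20.   10.4]]
136 [[ 548.9 -296.4  100.2]
 [ 587.9 -280.   104.3]
 [ 602.7 -244.6  107.1]]
```

View pics/c3.png

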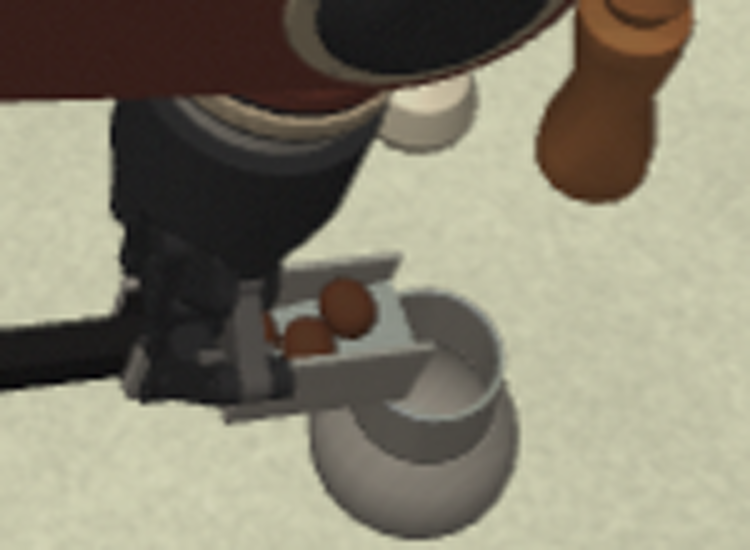

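The scoop nose (395–430, 260–345 in the crop) overlaps the jar mouth's near side as planned, nutmegs still inside. Pouring.

Request:
{"method": "step_arm", "body": {"series": [[[0.07,-0.04,0.24,0.258,0.429,0,-1],[0.08,-0.05,0.23,0.258,0.429,0,-1],[0.09,-0.05,0.22,0.258,0.429,0,-1],[0.1,-0.06,0.21,0.258,0.429,0,-1],[0.11,-0.07,0.2,0.258,0.429,0,-1],[0.12,-0.07,0.19,0.258,0.429,0,-1],[0.13,-0.08,0.18,0.258,0.429,0,-1],[0.14,-0.08,0.17,0.258,0.429,0,-1],[0.15,-0.09,0.16,0.258,0.429,0,-1],[0.16,-0.09,0.15,0.258,0.429,0,-1]]]}}

```text
clock: 10.3
position: [505.5, -226.3, 202.1]
tool_rot: [[-0.638, 0.513, -0.575], [0.379, 0.858, 0.346], [0.671, 0.002, -0.742]]
ft_force: [-0.5, -0.1, -2.1]
gripper_width: 14.7
grasp_force: 60.2
```

```bash
python3 - <<'E'
from h import *
q=cam("side")
cv2.imwrite("pics/c4.png",cv2.resize(q["frame"][200:310,240:390,::-1],(750,550),interpolation=cv2.INTER_CUBIC))
s=arm.observe(); print(s["position"],s["clock"],np.round(s["joints"],3))
E
```

```text
[ 505.86713082 -226.73463427  201.19289526] 10.35 [-0.552  0.379  1.429 -0.008  2.07  -1.586]
```

View pics/c4.png

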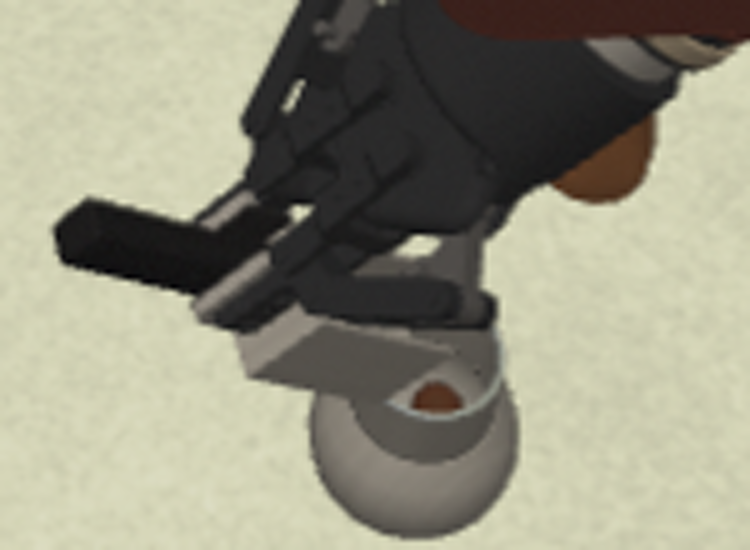

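A nutmeg shows at the mouth (437,397). Continuing the tilt.

Request:
{"method": "step_arm", "body": {"series": [[[0.17,-0.1,0.14,0.258,0.429,0,-1],[0.17,-0.1,0.12,0.258,0.429,0,-1],[0.18,-0.11,0.11,0.258,0.429,0,-1],[0.19,-0.11,0.1,0.258,0.429,0,-1],[0.19,-0.12,0.08,0.258,0.429,0,-1],[0.2,-0.12,0.07,0.258,0.429,0,-1],[0.2,-0.12,0.06,0.258,0.429,0,-1],[0,0,0,0,0,0,-1],[0,0,0,0,0,0,-1],[0,0,0,0,0,0,-1]]]}}

```text
clock: 11.35
position: [531.0, -241.6, 216.0]
tool_rot: [[-0.391, 0.514, -0.763], [0.231, 0.858, 0.459], [0.891, 0.003, -0.455]]
ft_force: [0.3, -0.8, -1.8]
gripper_width: 15.0
grasp_force: 60.3
```

```bash
python3 - <<'E'
from h import *
q=cam("side"); w=cam("wrist")
cv2.imwrite("pics/c5.png",np.hstack([cv2.resize(q["frame"][210:310,250:350,::-1],(384,384),interpolation=cv2.INTER_CUBIC),cv2.resize(w["frame"][:,:,::-1],(400,384))]))
s=arm.observe(); print(s["position"],s["clock"],np.round(s["joints"],3))
E
```

```text
[ 531.03974507 -241.60628865  216.17436777] 11.45 [-0.551  0.625  1.201 -0.012  2.414 -1.588]
```

View pics/c5.png

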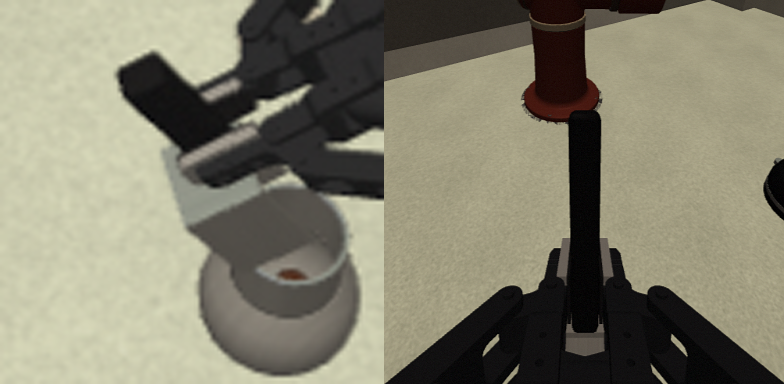

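Request:
{"method": "step_arm", "body": {"series": [[[0,0,0.2,0,0,0,-1],[-0.2,0.12,0.3,-0.5,-0.84,0,-1],[-0.25,0.15,0.2,-0.515,-0.857,0,-1],[-0.25,0.15,0.1,-0.515,-0.857,0,-1],[-0.25,0.15,0,-0.515,-0.857,0,-1],[-0.25,0.15,0,-0.515,-0.857,0,-1],[-0.25,0.15,0,-0.515,-0.857,0,-1],[-0.25,0.15,0,-0.515,-0.857,0,-1],[-0.25,0.15,0,-0.515,-0.857,0,-1],[-0.25,0.15,0,-0.515,-0.857,0,-1]]]}}

```text
clock: 12.45
position: [486.8, -215.1, 232.7]
tool_rot: [[-0.849, 0.512, -0.133], [0.506, 0.859, 0.08], [0.155, 0.001, -0.988]]
ft_force: [-0.0, 0.2, -1.3]
gripper_width: 14.9
grasp_force: 60.1
```

Request:
{"method": "step_arm", "body": {"series": [[[0,0.5,0,-0.515,-0.857,0,-1],[0,0.8,0,-0.273,-0.454,0,-1],[0,1,0,0,0,0,-1],[0,1,-0.2,0,0,0,-1],[0,1,-0.3,0,0,0,-1],[0,1,-0.5,0,0,0,-1],[0,1,-0.5,0,0,0,-1],[0,1,-0.5,0,0,0,-1],[0,0.5,-0.5,0,0,0,-1],[0,0,-0.5,0,0,0,-1]]]}}

```text
clock: 13.45
position: [486.9, -58.4, 171.3]
tool_rot: [[-0.86, 0.51, -0.0], [0.51, 0.86, 0.001], [0.0, 0.001, -1.0]]
ft_force: [-0.1, 0.6, -1.5]
gripper_width: 14.6
grasp_force: 60.1
```

```bash
python3 - <<'E'
from h import *
q=cam("top"); X=pts(q); w=cam("side")
cv2.imwrite("pics/c6.png",np.hstack([cv2.resize(q["frame"][180:280,330:430,::-1],(400,400),interpolation=cv2.INTER_CUBIC),cv2.resize(w["frame"][200:320,230:350,::-1],(400,400))]))
s=arm.observe(); print(s["position"],np.round(s["tool_rot"],3),s["clock"],np.round(s["joints"],3))
for p in (q,w):
    X=pts(p)
    for r in viewer.search_frame(p,"nutmeg0_center")[:5]:
        x,y,W,H=map(int,r["bbox"]); print(round(r["conf"],2),(x,y,W,H),X[y+H//2,x+W//2].round(1))
E
```

```text
[485.97177851 -59.31791684 169.79222108] [[-0.859  0.512 -0.003]
 [ 0.512  0.859  0.001]
 [ 0.004 -0.001 -1.   ]] 13.55 [-0.274 -0.218  1.996  0.     1.367 -1.307]
```

View pics/c6.png

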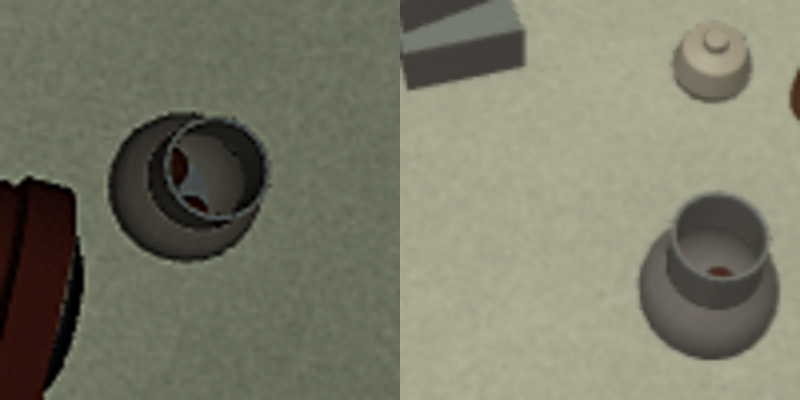

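Two nutmegs show inside the jar (178,165) and (197,205), none on the table. Setting the scoop down.

Request:
{"method": "step_arm", "body": {"series": [[[0,0,-0.8,0,0,0,-1],[0,0,-1,0,0,0,-1],[0,0,-1,0,0,0,-1],[0,0,-1,0,0,0,-1],[0,0,-1,0,0,0,-1],[0,0,-1,0,0,0,-1],[0,0,-0.7,0,0,0,-1],[0,0,-0.4,0,0,0,-1],[0,0,-0.12,0,0,0,-1],[0,0,0,0,0,0,-1]]]}}

```text
clock: 14.65
position: [487.5, -59.6, 31.5]
tool_rot: [[-0.859, 0.512, 0.0], [0.512, 0.859, 0.001], [0.0, 0.001, -1.0]]
ft_force: [-0.1, -0.0, -1.3]
gripper_width: 15.0
grasp_force: 60.1
```

```bash
python3 - <<'E'
from h import *
w=cam("side"); X=pts(w)
h=cv2.cvtColor(w["frame"],cv2.COLOR_RGB2HSV).astype(int); m=((h[...,0]<14)&(h[...,1]>110)&(h[...,2]>40)).astype(np.uint8)
n,l,st,c=cv2.connectedComponentsWithStats(m)
for i in range(1,n):
    if st[i,4]>8: print(st[i],X[int(c[i,1]),int(c[i,0])].round())
s=arm.observe(); print(s["position"],s["ft_force"],s["clock"])
Y=X.reshape(-1,3); S=Y[(Y[:,2]>33)&(Y[:,2]<45)&(Y[:,0]>510)&(Y[:,0]<610)&(Y[:,1]<-50)&(Y[:,1]>-150)]; print(np.percentile(S,[2,50,98],axis=0).round(1),len(S))
E
```

```text
[100  64 113  52 437] [713. 483.  16.]
[    0   113   244   103 16319] [354. -54. 412.]
[348 187  31  53 893] [ 729. -238.   97.]
[323 281   6   2  10] [ 594. -263.   25.]
[   0  345   54   39 1185] [85. 18. 14.]
[487.80613461 -59.5557226   31.88766618] [-0.70765332  0.35777849 -1.55093827] 14.7
[[ 510.7 -125.9   33.2]
 [ 541.5  -88.2   38.3]
 [ 581.1  -63.2   42. ]] 197
```

Request:
{"method": "step_arm", "body": {"series": [[[0,0,-0.08,0,0,0,-1],[0,0,0,0,0,0,-1],[0,0,0,0,0,0,1],[0,0,0,0,0,0,1],[0,0,0,0,0,0,1],[0,0,0,0,0,0,1],[0,0,0,0,0,0,1],[0,0,0,0,0,0,1],[0,0,0.4,0,0,0,1],[0,0,0.8,0,0,0,1]]]}}

```text
clock: 15.7
position: [485.9, -59.0, 52.8]
tool_rot: [[-0.859, 0.512, -0.003], [0.512, 0.859, 0.002], [0.004, -0.0, -1.0]]
ft_force: [0.1, 0.2, -0.1]
gripper_width: 85.3
grasp_force: 0.0
```

Request:
{"method": "step_arm", "body": {"series": [[[0,0,1,0,0,0,1],[0,0,1,0,0,0,1],[0,0,1,0,0,0,1],[0,0,1,0,0,0,1],[0,0,1,0,0,0,1],[0,0,1,0,0,0,1],[0,0,1,0,0,0,1],[0,0,0.5,0,0,0,1],[0,0,0,0,0,0,1],[0,0,0,0,0,0,1]]]}}

```text
clock: 16.7
position: [486.8, -59.2, 203.0]
tool_rot: [[-0.859, 0.512, -0.001], [0.512, 0.859, 0.001], [0.001, 0.0, -1.0]]
ft_force: [-0.8, 0.0, -0.6]
gripper_width: 85.8
grasp_force: 0.0
```

```bash
python3 - <<'E'
from h import *
w=cam("wrist"); X=pts(w); Y=X.reshape(-1,3)
h=cv2.cvtColor(w["frame"],cv2.COLOR_RGB2HSV).astype(int); m=((h[...,0]<14)&(h[...,1]>110)&(h[...,2]>40)).astype(np.uint8)
n,l,st,c=cv2.connectedComponentsWithStats(m)
for i in range(1,n):
    if st[i,4]>8: print(st[i],X[int(c[i,1]),int(c[i,0])].round())
s=arm.observe(); print(s["position"],s["clock"],np.round(s["joints"],3))
S=Y[(Y[:,2]>32)&(Y[:,2]<50)&(Y[:,0]>400)&(Y[:,0]<620)&(Y[:,1]<0)&(Y[:,1]>-150)]; print(np.percentile(S[:,2],[2,50,98]),cv2.minAreaRect(S[:,:2].astype(np.float32)),len(S))
save(w,"w7.png")
E
```

```text
[486.43752665 -59.11322039 202.27045593] 16.75 [-2.730e-01 -2.470e-01  1.965e+00  1.000e-03  1.427e+00 -1.307e+00]
[34.21076769 37.76840778 39.59958582] ((500.0543518066406, -66.55351257324219), (40.02763366699219, 170.02322387695312), 59.28221130371094) 2304
```

View pics/w7.png

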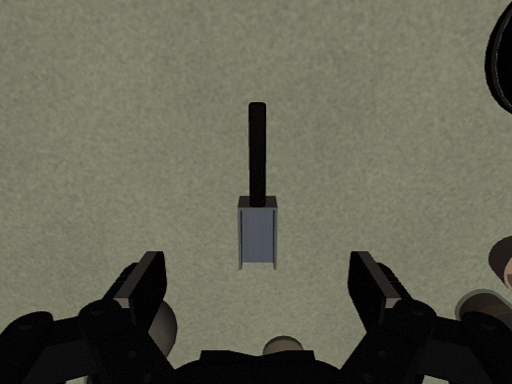

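Scoop is empty and flat on the worktop (bowl at 257,235). Moving towards the jar.

Request:
{"method": "step_arm", "body": {"series": [[[0.3,-0.7,0,0,0,0,1],[0.4,-0.95,0,0,0,0,1],[0.4,-0.95,0,0,0,0,1],[0.4,-0.95,0,0,0,0,1],[0.4,-0.95,0,0,0,0,1],[0.4,-0.95,0,0,0,0,1],[0.4,-0.95,0,0,0,0,1],[0.4,-0.95,0,0,0,0,1],[0.3,-0.7,0,0,0,0,1],[0,0,0,0,0,0,1]]]}}

```text
clock: 17.75
position: [555.3, -222.4, 202.8]
tool_rot: [[-0.858, 0.514, -0.001], [0.514, 0.858, 0.001], [0.002, 0.0, -1.0]]
ft_force: [0.7, 0.6, 0.0]
gripper_width: 85.5
grasp_force: 0.0
```

```bash
python3 - <<'E'
from h import *
from scipy.optimize import least_squares
def fit(P,r0):
    r=least_squares(lambda q:np.hypot(P[:,0]-q[0],P[:,1]-q[1])-r0,P.mean(0)[:2],loss='soft_l1',f_scale=1.5); return r.x.round(1),len(P)
for n in ["wrist","top","side"]:
    w=cam(n); Y=pts(w).reshape(-1,3)
    A=Y[(abs(Y[:,0]-575)<50)&(abs(Y[:,1]+268)<50)]
    P=A[(A[:,2]>102.5)&(A[:,2]<109)]
    if len(P)>20: print(n,fit(P,26.5))
    P=Y[(abs(Y[:,0]-532)<70)&(abs(Y[:,1]-244)<70)&(Y[:,2]>87)&(Y[:,2]<95)]
    if len(P)>20: print("ring",fit(P,43))
    for r in viewer.search_frame(w,"nutmeg0_center")[:4]: print("nut",r)
    if n=="wrist":
        save(w,"w8.png")
        h=cv2.cvtColor(w["frame"],cv2.COLOR_RGB2HSV).astype(int); m=((h[...,0]<14)&(h[...,1]>110)&(h[...,2]>30)).astype(np.uint8)
        c,l,st,ce=cv2.connectedComponentsWithStats(m)
        for i in range(1,c):
            if st[i,4]>15: print(st[i],Y.reshape(384,512,3)[int(ce[i,1]),int(ce[i,0])].round())
s=arm.observe(); print(s["position"],s["clock"],np.round(s["joints"],3))
E
```

```text
wrist (array([ 574.6, -267.6]), 638)
[230 221  12   8  35] [ 590. -270.   22.]
[ 317  287   47   74 1849] [ 730. -223.   51.]
ring (array([531.8, 245. ]), 821)
side (array([ 575.5, -269. ]), 154)
[ 554.89627517 -219.57088298  203.46011329] 18.05 [-5.020e-01  1.600e-02  1.721e+00  1.000e-03  1.405e+00 -1.536e+00]
```

Request:
{"method": "step_arm", "body": {"series": [[[0.333,-0.797,0,0,0,0,1],[0.333,-0.797,0,0,0,0,1],[0.333,-0.797,0,0,0,0,1],[0,0,0,0,0,0,1],[0,0,-0.93,0,0,0,1],[0,0,-0.93,0,0,0,1],[0,0,-0.93,0,0,0,1],[0,0,-0.93,0,0,0,1],[0,0,-0.93,0,0,0,1],[0,0,-0.93,0,0,0,1]]]}}

```text
clock: 19.05
position: [575.0, -267.8, 91.3]
tool_rot: [[-0.859, 0.512, -0.0], [0.512, 0.859, 0.001], [0.001, 0.001, -1.0]]
ft_force: [0.7, 0.3, -0.1]
gripper_width: 85.4
grasp_force: 0.0
```

Request:
{"method": "step_arm", "body": {"series": [[[0,0,0,0,0,0,1],[0,0,0,0,0,0,-1],[0,0,0,0,0,0,-1],[0,0,0,0,0,0,-1],[0,0,0,0,0,0,-1],[0,0,0,0,0,0,-1],[0,0,0,0,0,0,-1],[0,0,0,0,0,0,-1],[0,0,0,0,0,0,-1],[0,0,0,0,0,0,-1]]]}}

```text
clock: 20.05
position: [576.4, -269.0, 94.1]
tool_rot: [[-0.859, 0.512, 0.003], [0.512, 0.859, -0.001], [-0.003, 0.001, -1.0]]
ft_force: [-0.1, -0.8, 6.7]
gripper_width: 54.2
grasp_force: 64.1
```

Request:
{"method": "step_arm", "body": {"series": [[[0,0,0.3,0,0,0,-1],[0,0,0.6,0,0,0,-1],[0,0,0.9,0,0,0,-1],[0,0,0.9,0,0,0,-1],[0,0,0.9,0,0,0,-1],[0,0.2,0.9,0,0,0,-1],[0,0.4,0.9,0,0,0,-1],[0,0.6,0.6,0,0,0,-1],[0,0.8,0.3,0,0,0,-1],[0,0.8,0,0,0,0,-1]]]}}

```text
clock: 21.05
position: [575.4, -210.6, 219.0]
tool_rot: [[-0.859, 0.512, 0.001], [0.512, 0.859, 0.0], [-0.001, 0.001, -1.0]]
ft_force: [0.4, 0.3, -2.4]
gripper_width: 53.8
grasp_force: 63.5
```

Request:
{"method": "step_arm", "body": {"series": [[[-0.1,0.8,0,0,0,0,-1],[-0.1,0.8,0,0,0,0,-1],[-0.1,0.8,0,0,0,0,-1],[-0.1,0.8,0,0,0,0,-1],[-0.1,0.8,0,0,0,0,-1],[-0.1,0.8,0,0,0,0,-1],[-0.1,0.8,0,0,0,0,-1],[-0.1,0.8,0,0,0,0,-1],[-0.1,0.8,0,0,0,0,-1],[-0.1,0.8,0,0,0,0,-1]]]}}

```text
clock: 22.05
position: [554.9, -50.8, 217.9]
tool_rot: [[-0.859, 0.512, -0.0], [0.512, 0.859, 0.001], [0.001, 0.001, -1.0]]
ft_force: [0.2, 0.1, -1.8]
gripper_width: 54.3
grasp_force: 63.5
```

Request:
{"method": "step_arm", "body": {"series": [[[-0.1,0.8,0,0,0,0,-1],[-0.1,0.8,0,0,0,0,-1],[-0.1,0.8,0,0,0,0,-1],[-0.1,0.8,0,0,0,0,-1],[-0.1,0.8,0,0,0,0,-1],[-0.1,0.8,0,0,0,0,-1],[-0.1,0.8,0,0,0,0,-1],[-0.1,0.8,0,0,0,0,-1],[-0.1,0.8,0,0,0,0,-1],[-0.1,0.8,0,0,0,0,-1]]]}}

```text
clock: 23.05
position: [534.9, 109.2, 217.9]
tool_rot: [[-0.859, 0.512, -0.0], [0.512, 0.859, 0.001], [0.001, 0.001, -1.0]]
ft_force: [0.1, 0.5, -3.0]
gripper_width: 53.8
grasp_force: 63.5
```

Request:
{"method": "step_arm", "body": {"series": [[[-0.1,0.8,0,0,0,0,-1],[0,0.8,0,0,0,0,-1],[0,0.8,0,0,0,0,-1],[0,0.8,0,0,0,0,-1],[0,0.6,0,0,0,0,-1],[0,0.4,0,0,0,0,-1],[0,0.2,0,0,0,0,-1],[0,0,0,0,0,0,-1],[0,0,0,0,0,0,-1],[0,0,0,0,0,0,-1]]]}}

```text
clock: 24.05
position: [533.1, 195.4, 217.9]
tool_rot: [[-0.859, 0.513, -0.0], [0.513, 0.859, 0.001], [0.001, 0.0, -1.0]]
ft_force: [1.0, 0.4, -1.8]
gripper_width: 53.6
grasp_force: 63.5
```

```bash
python3 - <<'E'
from h import *
w=cam("side"); X=pts(w); save(w,"s9.png"); q=cam("top"); 
s=arm.observe(); T=np.array(s["position"]); print(T,np.round(s["tool_rot"],3),s["clock"],np.round(s["joints"],3),s["ft_force"],s["gripper_width"])
for p in (w,q):
    Y=pts(p).reshape(-1,3); r=viewer.search_frame(p,"jar_center")[:2]; print(r)
    L=Y-T; B=L[(np.hypot(L[:,0],L[:,1])<48)&(L[:,2]<-20)&(L[:,2]>-110)]
    if len(B):
        print(len(B),np.percentile(B,[2,50,98],axis=0).round(1))
    for z in (-40,-50,-60,-75,-85):
        C=B[abs(B[:,2]-z)<4]
        if len(C)>8: print(z,C.min(0).round(1),C.max(0).round(1))
cv2.imwrite("pics/c9.png",cv2.resize(w["frame"][60:220,80:260,::-1],(720,600)[:2],interpolation=cv2.INTER_CUBIC))
E
```

```text
[533.12408924 195.44403744 217.90377964] [[-0.859  0.513 -0.   ]
 [ 0.513  0.859  0.001]
 [ 0.001  0.    -1.   ]] 24.15 [ 2.200e-01 -6.500e-02  1.776e+00  1.000e-03  1.431e+00 -8.130e-01] [ 0.01296493  0.48338914 -2.18916154] 54.106583378740325
[]
847 [[-39.5 -41.4 -76.7]
 [-13.8 -28.  -42.4]
 [ 32.3  13.2 -21.9]]
-40 [-38.  -39.3 -43.9] [ 38.5  21.3 -36. ]
-50 [-40.6 -43.4 -54. ] [ 36.5  12.  -46.1]
-60 [-40.6 -42.6 -63.8] [ 26.5   3.1 -56.1]
-75 [-36.7 -39.3 -78.9] [ 25.   -6.3 -71.1]
[{'bbox': [152.3, 216.2, 26.5, 42.5], 'conf': 0.96}]
423 [[-40.6 -40.2 -81. ]
 [  4.6 -25.4 -41.2]
 [ 36.4   6.6 -23.6]]
-40 [-39.4 -39.2 -44. ] [ 37.9   3.4 -36. ]
-50 [-42.5 -41.2 -54. ] [ 38.6  -0.9 -46. ]
-60 [-41.9 -40.2 -63.4] [ 28.2  -7.6 -56. ]
-85 [ 26.    2.7 -86.7] [ 30.2  10.5 -81.6]
```

View pics/c9.png

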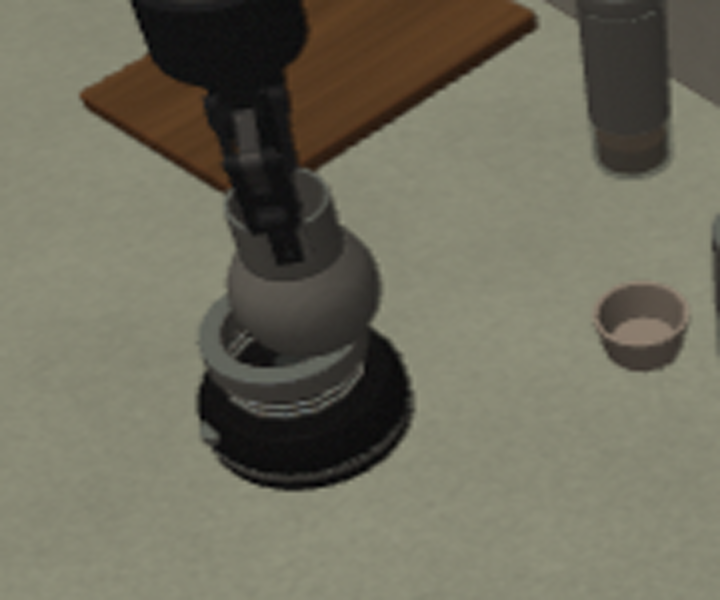

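The jar hangs upright in the jaws, short of the ring (ring centre about (285,340) in the crop). I fit the belly sphere relative to the tool and the ring centre.

```bash
python3 - <<'E'
from h import *
from scipy.optimize import least_squares
s=arm.observe(); T=np.array(s["position"])
for n in ("side","top"):
    Y=pts(cam(n)).reshape(-1,3); L=Y-T
    B=L[(np.hypot(L[:,0],L[:,1])<50)&(L[:,2]<-28)&(L[:,2]>-95)]
    f=least_squares(lambda q:np.linalg.norm(B-q,axis=1)-42,[0,0,-55],loss='soft_l1',f_scale=1.5)
    print(n,f.x.round(1),len(B),np.median(abs(f.fun)).round(2))
    P=Y[(abs(Y[:,0]-532)<60)&(abs(Y[:,1]-244)<60)&(Y[:,2]>87)&(Y[:,2]<93)]
    P=P[P[:,1]>205]
    f=least_squares(lambda q:np.maximum(0,abs(np.hypot(P[:,0]-q[0],P[:,1]-q[1])-43)-7),[532,244],loss='soft_l1'); 
    g=least_squares(lambda q:np.hypot(P[:,0]-q[0],P[:,1]-q[1])-43,[532,244],loss='soft_l1'); print(f.x,g.x,len(P))
print(T)
E
```

```text
side [  1.1   0.5 -58.6] 753 0.69
[533.84892771 244.20366837] [533.48341641 245.6879921 ] 205
top [ -1.1   1.2 -58.1] 397 0.52
[531.25223962 246.98650286] [523.97458967 246.80407105] 27
[533.09807389 195.52777899 217.87852631]
```

Request:
{"method": "step_arm", "body": {"series": [[[-0.03,0.4,0,0,0,0,-1],[0,0.7,0,0,0,0,-1],[0,0.7,0,0,0,0,-1],[0,0.45,0,0,0,0,-1],[0,0.13,-0.3,0,0,0,-1],[0,0,-0.5,0,0,0,-1],[0,0,-0.5,0,0,0,-1],[0,0,-0.5,0,0,0,-1],[0,0,-0.3,0,0,0,-1],[0,0,0,0,0,0,-1]]]}}

```text
clock: 25.35
position: [531.6, 242.9, 174.0]
tool_rot: [[-0.859, 0.512, -0.003], [0.512, 0.859, -0.0], [0.003, -0.002, -1.0]]
ft_force: [-1.1, -0.6, -3.0]
gripper_width: 54.0
grasp_force: 63.5
```

Request:
{"method": "step_arm", "body": {"series": [[[0,0,-0.1,0,0,0,-1],[0,0,-0.1,0,0,0,-1],[0,0,-0.1,0,0,0,-1],[0,0,-0.1,0,0,0,-1],[0,0,-0.1,0,0,0,-1],[0,0,0,0,0,0,-1],[0,0,0,0,0,0,-1],[0,0,0,0,0,0,-1],[0,0,0,0,0,0,-1],[0,0,0,0,0,0,-1]]]}}

```text
clock: 26.35
position: [532.9, 243.9, 166.5]
tool_rot: [[-0.859, 0.512, 0.001], [0.512, 0.859, 0.002], [0.0, 0.002, -1.0]]
ft_force: [0.8, 2.8, 4.3]
gripper_width: 53.9
grasp_force: 64.2
```

Request:
{"method": "step_arm", "body": {"series": [[[0,0,-0.1,0,0,0,-1],[0,0,-0.1,0,0,0,-1],[0,0,-0.1,0,0,0,-1],[0,0,-0.1,0,0,0,-1],[0,0,0,0,0,0,-1],[0,0,0,0,0,0,-1],[0,0,0,0,0,0,-1],[0,0,0,0,0,0,-1],[0,0,0,0,0,0,-1],[0,0,0,0,0,0,-1]]]}}

```text
clock: 27.35
position: [533.1, 244.0, 159.4]
tool_rot: [[-0.859, 0.512, 0.001], [0.512, 0.859, 0.002], [-0.0, 0.002, -1.0]]
ft_force: [-1.7, 4.0, 8.9]
gripper_width: 53.8
grasp_force: 64.7
```

```bash
cat > m.py <<'E'
from h import *
from scipy.optimize import least_squares
s=arm.observe(); T=np.array(s["position"]); print(T,s["ft_force"],s["gripper_width"],s["clock"])
for n in ("side","top"):
    Y=pts(cam(n)).reshape(-1,3); L=Y-T
    B=L[(np.hypot(L[:,0],L[:,1])<43)&(L[:,2]<-28)&(L[:,2]>-68)]
    f=least_squares(lambda q:np.linalg.norm(B-q,axis=1)-42,[0,0,-55],loss='soft_l1',f_scale=1.)
    print(n,f.x.round(1),(f.x+T).round(1),len(B),np.median(abs(f.fun)).round(2))
    d=np.hypot(Y[:,0]-532.5,Y[:,1]-244); P=Y[(d<60)&(d>38)&(Y[:,2]>70)&(Y[:,2]<97)&(Y[:,1]<300)]
    P=P[(d[(d<60)&(d>38)&(Y[:,2]>70)&(Y[:,2]<97)&(Y[:,1]<300)]>40)]
    h=np.histogram(P[:,2],bins=np.arange(70,98,2)); print(h[0].tolist())
    R=P[P[:,2]>h[1][h[0].argmax()]-2]; g=least_squares(lambda q:np.maximum(0,abs(np.hypot(R[:,0]-q[0],R[:,1]-q[1])-43)-7),[532,244]); print("ring",g.x.round(1),np.median(R[:,2]).round(1),len(R))
E
python3 m.py
```

```text
[533.09134062 243.97556293 159.3831339 ] [-1.67754243  3.96551557  8.87996087] 53.80369672482649 27.35
side [  1.1   0.3 -58.8] [534.2 244.3 100.6] 586 0.76
[26, 27, 24, 43, 103, 75, 9, 0, 0, 2, 6, 11, 11]
ring [533.2 243.3] 79.8 264
top [ -0.8   1.  -58.5] [532.3 245.  100.8] 404 0.55
[13, 8, 12, 44, 127, 108, 31, 5, 0, 0, 0, 3, 6]
ring [532. 244.] 79.9 326
```

Request:
{"method": "step_arm", "body": {"series": [[[0,0,-0.06,0,0,0,-1],[0,0,-0.06,0,0,0,-1],[0,0,-0.06,0,0,0,-1],[0,0,0,0,0,0,-1],[0,0,0,0,0,0,-1],[0,0,0,0,0,0,-1],[0,0,0,0,0,0,-1],[0,0,0,0,0,0,-1],[0,0,0,0,0,0,-1],[0,0,0,0,0,0,-1]]]}}

```text
clock: 28.45
position: [533.3, 244.1, 157.1]
tool_rot: [[-0.859, 0.512, 0.002], [0.512, 0.859, 0.002], [-0.0, 0.003, -1.0]]
ft_force: [-3.6, 3.6, 13.7]
gripper_width: 54.1
grasp_force: 65.3
```

```bash
python3 m.py
```

```text
[533.28081599 244.12660662 157.14163256] [-3.58534671  3.59563705 13.67173222] 54.13392635556901 28.45
side [  1.3   0.5 -58.5] [534.5 244.7  98.6] 576 0.73
[30, 18, 39, 100, 86, 7, 0, 0, 3, 5, 8, 9, 16]
ring [533.  243.3] 77.9 275
top [ -0.8   1.  -58.8] [532.5 245.1  98.4] 408 0.42
[13, 10, 48, 103, 129, 32, 1, 0, 0, 0, 2, 4, 6]
ring [532. 244.] 78.4 280
```

```bash
python3 -c "
from station import order
print(order.finish_job())"
```

```text
the job is handed in; nothing more can be done
None
```

I poured the nutmegs into the jar, set the scoop back on the worktop right way up, and handed in with the jar still pressed to the ring's stop (about 12 mm down, about 16 N). I saw only two nutmegs inside the jar; the third must be in there too, since the scoop is empty and none showed on the worktop. The hand-in returned no verdict.

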